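Nest the empty herb pots on the round mat

ROBOT

A 6-joint arm with a two-finger parallel gripper is mounted at the origin on the work surface. World frame = base frame: x ahead of the robot, y to its left, z up, the work surface at z = 0. Lengths are in m, angles in degrees, forces in N, time in s.
With the tool pointing down it reaches from about 0.35 to 0.95 m from the base axis. Payload 17.4 kg.
Tool frame: the origin (TCP) lies at the very end of the fingers, on their centre line; the grasp point (between the pads) lies env.pinch_z behind it (env.pinch_z is the distance from the TCP to the grasp point, in m); z points along the fingers, y is the line along which they close (so a half turn about z gives the same grasp; the last joint's range is limited). The gripper opens to 93 mm and grips with 3 to 60 N. Pads are 15 mm wide; open, the fingers measure 128 mm over their backs; the gripper's body (75 mm by 188 mm) begins 65 mm behind the grasp point.
Start: joints at [-69.431, 6.646, 82.598, -0, 90.757, -2.166], TCP at [0.261, -0.623, 0.181] pointing down, gripper open.
Joint ranges: [-162.19, 162.19], [-47.58, 125.68], [4.15, 143.07], [-65.23, 245.23], [0.69, 171.88], [-170.13, 170.13]. Speed limits (degrees/s): [108.29, 108.29, 127.2, 180, 180, 180].

INTERFACE

Orientations are given as a 3x3 rotation matrix whose columns are the frame's x, y, z axes.
In Python, from workcell import env gives the robot as it stands.
- The arm moves only by the tool servo_tool, never from a script. Its argument "deltas" is a list of rows, each a list of 3 entries, a list of its own where there are three numbers: the shift along the tool's x, y, z scaled (see below), then the turn about the tool's z scaled (see below), then the opening, from -1 (shut) to 1 (fully open). In form: [[[dx, dy, dz], yaw, fingers], ...]. A call has 1 to 12 rows; each row is the pose to reach, as a shift and turn from the pose commanded when the call began, along the tool's axes at that moment; what a row does not reach only later rows make up. The controller multiplies each number of a shift by 0.25 m and each number of a turn by 120 degrees. A row lasts 1/8 s, in which the tool goes at most 62.5 mm and 10.7 degrees, less where a joint would pass 70% of its speed; a pose out of reach is approached as far as the arm can. A call with a number of a shift or a turn outside -1 to 1 is refused whole. A call with a gripper value outside its range is refused whole. The fingers move at their own pace and stop on an object; "squeeze" is the grip in N (left out, the last holds). Time passes only in rows, so rows that repeat a pose let the fingers close. It gives the time, the measured TCP pose, the force, the opening and the grip force at its end, in the units of the state.
- env.observe(): the state, without advancing time (a new reading comes with each control period).
- env.camera(name): name is "scene" or "side" or "wrist"; returns (picture, depth): 420x560x3 uint8, blue, green, red; 420x560 float32, m along the optical axis (not along the pixel's ray), 0 where there is no reading.
- env.camera_info(name): a dict with "fovy" (degrees; the focal length in pixels is half the picture's height over the tangent of half this angle, whatever the lens; pixels are square), "cx", "cy" (the principal point, pixels), "cam_to_world" (4x4, takes a point from camera to world coordinates). Camera axes: x right, y up, looking along -z (the intrinsics and any distortion apply to the point x, -y, -z); pixel columns grow to the right and rows downward; lengths in m; the calibration is good to about 2 mm. The wrist camera is an equidistant fisheye: a pixel r from the principal point sees the ray r / f radians off the axis. A picture is of the moment at which its call begins: read the wrist's pose just before it. camera_info takes no time and is no camera call; for the wrist camera it gives the pose at the moment of the call.
- env.sign_off(): hands the job in; it is judged then, once.
The state is a dict: "t": time; "joints": joint angles; "joint_velocities": joint speeds; "effort": joint torques, N m; "tool_pos": TCP position; "eef_rot": TCP orientation; "wrist_force": force on the tool from outside, world axes, zero at the start; "torque": the same for the moment, N m; "gripper_width": finger opening in m; "gripper_force": force on a finger pad.
Only numpy, scipy, OpenCV 4.12 (cv2) and the standard library are available. Lean on these libraries where they do the work, as an engineer would, in place of code of your own. Each camera call takes 0.05 s, during which the arm holds its last target. There are 200 camera calls.

TASK

Clear the empty clay herb pots together: slide the pot with the saucer foot across the table, without lifting it or tipping it, until its whole foot is on the round dark mat. Then nest the other two pots, the standing one and the one lying on its side, into it in either order, so that all three stand there as one upright stack, each fully home in the one below. Clay chips, so lower them in rather than dropping them, and leave the reel, fly box, jar and pepper mill where they are.

Things in the scene. Friction and masses are not known exactly. Their poses are not given: they have to be found in the camera images.
- footed_pot: Clay herb pot, empty, open at the top, body and inside as standing_pot, plus a flat round saucer foot 100 mm across, 14 mm high, round its base, in one piece with it. Stands upright, about 0.3 kg. Inner floor 30 mm above its underside: a pot nested fully home stands 30 mm higher than the one it is in. Origin: centre of the underside; z: up its axis to the mouth.
- standing_pot: Plain clay herb pot, upright, 0.18 kg, 80 mm tall. Outside: cone 54 mm across at the base to 78 mm at height 64, then a straight rim band 92 mm across from 64 to 80. Mouth 76 mm across: the band is 8 mm thick with straight faces 16 mm deep; below it the inside steps in 3 mm, wall 4 mm; inner floor 30 mm above the underside. Origin: centre of the underside; z: axis, base to mouth.
- fallen_pot: Plain clay pot, same as standing_pot (same size, mass and axes), but at the start lying on its side on base edge and lower edge of the rim band: its axis rises 16.5 degrees from base to mouth, the base centre (origin) is 26 mm above the table and the mouth looks away from the robot (x, up to 30 degrees aside).
- mat: thin round dark mat flat on the table, 154 mm across, about 1 mm high (no step to speak of), fixed. Origin: its centre, at table height.
- reel: bystander: fly reel lying flat, 88 mm across, 34 mm high plus a 12 mm crank knob; origin centre of the underside. Leave alone.
- fly_box: bystander: grey box 75 mm (x) by 110 mm (y), 30 mm high; origin centre of the underside. Leave alone.
- jar: bystander: glass jar, 72 mm across, 110 mm tall, standing; origin centre of the underside. Leave alone.
- pepper_mill: bystander: wooden pepper mill, 56 mm across, 100 mm tall, standing; origin centre of the underside. Leave alone.

How it is judged (in metres and radians):
On the way, in this order (a step that is already met when the one before it is completed fails the run):
1. the footed pot stands with its whole foot on the mat (horizontal distance between footed_pot and mat below 0.027 m and angle between footed_pot's own z axis and vertical below 0.08 rad and height (world z) of footed_pot below 0.006 m and linear speed of footed_pot below 0.02 m/s), for 0.2 s.
2. one of the plain pots is fully home in the footed pot (((horizontal distance between standing_pot and footed_pot below 0.005 m and angle between standing_pot's own z axis and vertical below 0.08 rad and z of standing_pot in the frame of footed_pot between 0.025 and 0.034 m) or (horizontal distance between fallen_pot and footed_pot below 0.005 m and angle between fallen_pot's own z axis and vertical below 0.08 rad and z of fallen_pot in the frame of footed_pot between 0.025 and 0.034 m))), for 0.2 s.
At the end, for the whole second after the job is handed in: Footed pot flat on the table within 27 mm of the mat's centre; both plain pots nested in it one above the other, either order, each upright (under 4.5 degrees), 25 to 34 mm above the one below, within 5 mm of its axis; all at rest (all of step 1 and (((horizontal distance between standing_pot and footed_pot below 0.005 m and angle between standing_pot's own z axis and vertical below 0.08 rad and z of standing_pot in the frame of footed_pot between 0.025 and 0.034 m) and (horizontal distance between fallen_pot and standing_pot below 0.005 m and angle between fallen_pot's own z axis and vertical below 0.08 rad and z of fallen_pot in the frame of standing_pot between 0.025 and 0.034 m)) or ((horizontal distance between fallen_pot and footed_pot below 0.005 m and angle between fallen_pot's own z axis and vertical below 0.08 rad and z of fallen_pot in the frame of footed_pot between 0.025 and 0.034 m) and (horizontal distance between standing_pot and fallen_pot below 0.005 m and angle between standing_pot's own z axis and vertical below 0.08 rad and z of standing_pot in the frame of fallen_pot between 0.025 and 0.034 m))) and linear speed of each of standing_pot, fallen_pot below 0.02 m/s); the robot touches nothing.
It fails at once if the footed pot is lifted more than 12 mm off the table (height (world z) of footed_pot above 0.012 m).
It fails at once if the footed pot is tipped by more than 17 degrees (angle between footed_pot's own z axis and vertical above 0.3 rad).
It fails at once if a pot is dropped or slammed into the stack: over 90 N, or over 0.5 m/s just above its seat (contact force between footed_pot and standing_pot above 90 N or contact force between any of footed_pot, standing_pot and fallen_pot above 90 N or (horizontal distance between standing_pot and footed_pot below 0.03 m and height (world z) of standing_pot below 0.09 m and linear speed of standing_pot above 0.5 m/s) or (horizontal distance between fallen_pot and footed_pot below 0.03 m and height (world z) of fallen_pot below 0.09 m and linear speed of fallen_pot above 0.5 m/s)).
It fails at once if the reel, fly box, jar or pepper mill is moved by more than 30 mm (distance of any of reel, fly_box, jar, pepper_mill from where it was at the start of the episode above 0.03 m).
It also fails if it takes over 72 s, if anything falls off the work surface, if the arm or the gripper's body presses on something with over 40 N, if the wrist force passes 120 N, or if a joint passes its speed limit or range.

## Working session

There is one attempt and no reset: what is moved stays moved. The work goes in short steps, Python scripts to look and compute and a tool call to move; the robot and the scene stay as the last step left them, time stands still between calls to the robot, and variables do not carry over. Pictures are saved under pics/ and viewed, at most 10 in all, crops included, and the job is handed in when it is done.

Besides the shell and the picture viewer there is one more tool, called by a JSON object that holds its "op" and its "data", one argument or row to a line. servo_tool: Moves the arm, as the interface text tells. Its arguments: {"type":"object","properties":{"deltas":{"type":"array","items":{"type":"array"}},"squeeze":{"type":"number"}},"required":["deltas"]}

```bash
ls; mkdir -p pics
cat > h.py <<'E'
import numpy as np, cv2
from workcell import env
def grab(n):
    info=env.camera_info(n); im,d=env.camera(n); return im,d,info
def world(d,info):
    h,w=d.shape; f=h/2/np.tan(np.radians(info["fovy"])/2)
    v,u=np.mgrid[:h,:w]; T=np.array(info["cam_to_world"])
    x=(u-info["cx"])/f; y=(v-info["cy"])/f
    P=np.stack([x*d,-y*d,-d],-1)
    return P@T[:3,:3].T+T[:3,3]
E
python3 - <<'E'
from h import *
s=env.observe(); print(s["tool_pos"],s["eef_rot"],env.pinch_z,s["gripper_width"])
ims=[]
for n in("scene","side"):
    im,d,i=grab(n); np.savez(f"{n}.npz",im=im,d=d); print(n,i["fovy"],i["cx"],i["cy"],np.round(i["cam_to_world"],3).tolist(),(d==0).mean())
    cv2.imwrite(f"pics/{n}0.png",im)
E
```

```text
pics
[ 0.26075875 -0.62231647  0.1807166 ] [[ 9.22303460e-01  3.86466228e-01 -4.27272462e-04]
 [ 3.86466463e-01 -9.22302817e-01  1.08920408e-03]
 [ 2.68659983e-05 -1.16970317e-03 -9.99999316e-01]] 0.0188 0.09298231678784293
scene 49.94030071628934 277.34364027511754 205.0904425101511 [[-0.791, -0.38, 0.479, 1.035], [0.611, -0.471, 0.636, 0.59], [-0.016, 0.796, 0.605, 0.637], [0.0, 0.0, 0.0, 1.0]] 0.003805272108843537
side 52.39578033534985 288.01680396606196 208.48322430746177 [[-0.916, 0.201, -0.346, 0.261], [-0.4, -0.482, 0.779, 0.76], [-0.01, 0.853, 0.522, 0.537], [0.0, 0.0, 0.0, 1.0]] 0.004026360544217687
```

View pics/scene0.png

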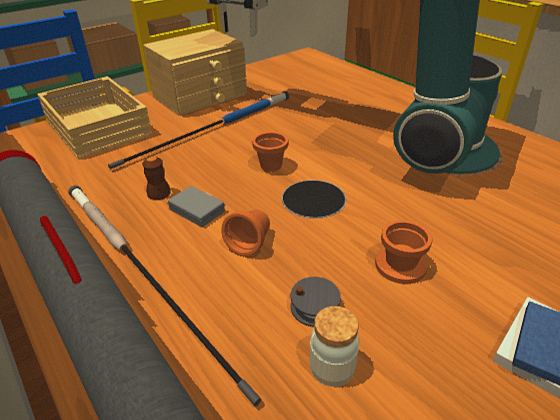

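View pics/side0.png

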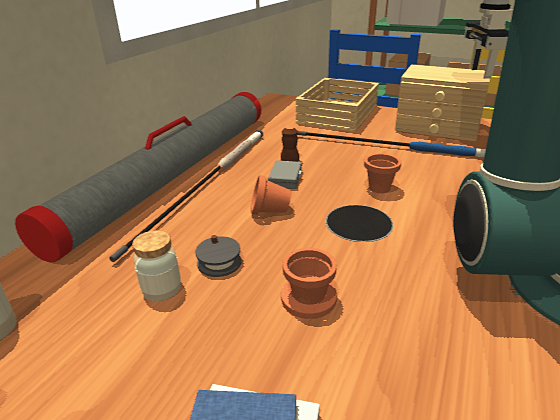

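The scene view shows the standing pot at about (270,152), the fallen pot at (247,232), the footed pot at (405,250) and the mat at (313,198). The side view has them at (381,172), (272,197), (309,280) and (360,222). The bystanders sit apart from the pots.

```bash
cat > m.py <<'E'
from h import *
seeds={"scene":dict(st=(270,155),fa=(247,232),fo=(405,250),mat=(313,198),reel=(316,300),jar=(333,350),box=(197,205),mill=(155,180)),
"side":dict(st=(381,172),fa=(272,197),fo=(309,280),mat=(360,222),reel=(218,255),jar=(158,270),box=(286,175),mill=(290,145))}
for n in seeds:
    z=np.load(n+".npz"); i=env.camera_info(n); P=world(z["d"],i); im=z["im"]
    hsv=cv2.cvtColor(im,cv2.COLOR_BGR2HSV)
    for k,(u,v) in seeds[n].items():
        w=np.zeros(P.shape[:2],bool); w[max(0,v-60):v+60,max(0,u-60):u+60]=1
        if k=="mat":
            m=w&(hsv[...,2]<60)&(abs(P[...,2])<.006)
        else: m=w&(P[...,2]>.012)&(P[...,2]<.13)
        if k!="mat":
            nl,l=cv2.connectedComponents(m.astype(np.uint8)); m=l==l[v,u]
        else:
            nl,l=cv2.connectedComponents(m.astype(np.uint8)); m=l==l[v,u]
        p=P[m]; 
        print(n,k,m.sum(),"min",p.min(0).round(3),"max",p.max(0).round(3),end=" ")
        t=p[p[:,2]>np.percentile(p[:,2],99)-.004]
        if k=="mat": t=p
        (c,r)=cv2.minEnclosingCircle(t[:,:2].astype(np.float32)); print("topcircle",np.round(c,4),round(r,4),"ztop",np.percentile(t[:,2],50).round(4))
E
python3 m.py
```

```text
scene st 993 min [ 0.394 -0.27   0.013] max [ 0.488 -0.179  0.082] topcircle [ 0.441  -0.2257] 0.0473 ztop 0.0784
scene fa 1370 min [ 0.604 -0.049  0.012] max [0.708 0.041 0.091] topcircle [ 0.6731 -0.0044] 0.021 ztop 0.0873
scene fo 2459 min [0.416 0.178 0.012] max [0.512 0.277 0.082] topcircle [0.4628 0.2274] 0.0476 ztop 0.0785
scene mat 1703 min [ 0.373 -0.122 -0.004] max [0.517 0.021 0.004] topcircle [ 0.4449 -0.0514] 0.0737 ztop 0.0001
scene reel 3763 min [0.619 0.158 0.026] max [0.759 0.345 0.112] topcircle [0.7218 0.3088] 0.0322 ztop 0.109
scene jar 4209 min [0.625 0.166 0.012] max [0.76  0.345 0.112] topcircle [0.7218 0.3088] 0.0322 ztop 0.109
scene box 1229 min [ 0.638 -0.242  0.012] max [ 0.739 -0.118  0.033] topcircle [ 0.6894 -0.179 ] 0.0635 ztop 0.0292
scene mill 726 min [ 0.7   -0.312  0.012] max [ 0.755 -0.271  0.101] topcircle [ 0.7279 -0.298 ] 0.017 ztop 0.0967
side st 1024 min [ 0.392 -0.275  0.012] max [ 0.483 -0.178  0.081] topcircle [ 0.4393 -0.2268] 0.049 ztop 0.0786
side fa 1748 min [ 0.601 -0.242  0.012] max [0.731 0.041 0.091] topcircle [ 0.6718 -0.0056] 0.0229 ztop 0.0868
side fo 3033 min [0.41  0.182 0.012] max [0.509 0.278 0.082] topcircle [0.46   0.2274] 0.0468 ztop 0.079
side mat 1736 min [ 0.373 -0.123 -0.002] max [0.517 0.024 0.003] topcircle [ 0.4448 -0.05  ] 0.0738 ztop 0.0005
side reel 1080 min [0.617 0.156 0.012] max [0.705 0.246 0.046] topcircle [0.6795 0.1819] 0.0066 ztop 0.0443
side jar 2850 min [0.682 0.091 0.012] max [0.863 0.346 0.112] topcircle [0.719  0.3085] 0.0325 ztop 0.1092
side box 1748 min [ 0.601 -0.242  0.012] max [0.731 0.041 0.091] topcircle [ 0.6718 -0.0056] 0.0229 ztop 0.0868
side mill 633 min [ 0.597 -0.489  0.012] max [ 0.767 -0.27   0.099] topcircle [ 0.7225 -0.2975] 0.0167 ztop 0.0958
```

{"op": "servo_tool", "data": {
  "deltas": [
    [[0.7,-0.99,0],0.19,0],
    [[0.7,-0.99,0],0.19,0],
    [[0.7,-0.99,0],0.19,0],
    [[0.7,-0.99,0],0.19,0],
    [[0.7,-0.99,0],0.19,0],
    [[0.7,-0.99,0],0.19,0]
  ],
  "squeeze": 30
}}

```text
t: 0.85
tool_pos: [0.3272, -0.3243, 0.1818]
eef_rot: [[1.0, 0.002, 0.001], [0.002, -1.0, -0.001], [0.001, 0.001, -1.0]]
wrist_force: [0.1, -0.9, 0.1]
gripper_width: 0.0467
gripper_force: 0.0
```

{"op": "servo_tool", "data": {
  "deltas": [
    [[0.2,-1,0],0,0],
    [[0.2,-1,0],0,0],
    [[0.2,-1,0],0,0],
    [[0.2,-1,0],0,0],
    [[0.2,-1,0],0,0]
  ]
}}

```text
t: 1.48
tool_pos: [0.3775, -0.0739, 0.1815]
eef_rot: [[1.0, 0.004, 0.0], [0.004, -1.0, 0.0], [0.0, -0.0, -1.0]]
wrist_force: [-0.0, -1.7, 0.3]
gripper_width: 0.0462
gripper_force: 0.0
```

{"op": "servo_tool", "data": {
  "deltas": [
    [[0.2,-1,0],0,0],
    [[0.2,-1,0],0,0],
    [[0.2,-1,0],0,0],
    [[0.2,-1,0],0,0],
    [[0.2,-1,0],0,0]
  ]
}}

```text
t: 2.1
tool_pos: [0.4278, 0.1751, 0.1806]
eef_rot: [[1.0, 0.002, -0.002], [0.002, -1.0, -0.001], [-0.002, 0.001, -1.0]]
wrist_force: [-0.3, -0.9, -0.6]
gripper_width: 0.0466
gripper_force: 0.0
```

{"op": "servo_tool", "data": {
  "deltas": [
    [[0.135,-0.378,0.25],0,0],
    [[0.135,-0.378,0.25],0,0],
    [[0.135,-0.378,0.25],0,0],
    [[0.135,-0.378,0.35],0,0],
    [[0.135,-0.378,0.45],0,0],
    [[0.135,-0.378,0.45],0,0],
    [[0.135,-0.378,0.45],0,-1],
    [[0.135,-0.378,0.45],0,-1],
    [[0.135,-0.378,0.45],0,-1],
    [[0.135,-0.378,0.45],0,-1],
    [[0.135,-0.378,0.45],0,-1],
    [[0.135,-0.378,0.45],0,-1]
  ],
  "squeeze": 25
}}

```text
t: 3.6
tool_pos: [0.461, 0.2677, 0.069]
eef_rot: [[1.0, -0.001, -0.0], [-0.001, -1.0, 0.0], [-0.0, -0.0, -1.0]]
wrist_force: [-0.8, -0.1, -0.1]
gripper_width: 0.0004
gripper_force: 0.0
```

Run:
```python
from h import *
im,d,i=grab("side"); cv2.imwrite("pics/s1.png",cv2.resize(im[160:360,200:420],None,fx=2.5,fy=2.5))
```

```text
(no output)
```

View pics/s1.png

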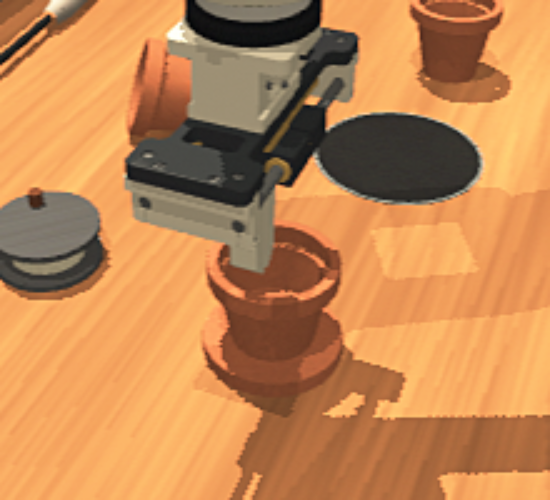

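The fingers closed empty: the tip at crop (255,270) sits just inside the rim rather than across it. I'll re-measure the rim against the TCP.

```bash
cat >> h.py <<'E'
def proj(p,info,h=420):
    T=np.linalg.inv(np.array(info["cam_to_world"])); q=T[:3,:3]@np.array(p)+T[:3,3]; f=h/2/np.tan(np.radians(info["fovy"])/2)
    return np.array([info["cx"]+f*q[0]/-q[2], info["cy"]-f*q[1]/-q[2]]).round(1)
def rim(n,c,zlo=.075,zhi=.085,R=.065):
    im,d,i=grab(n); P=world(d,i); hsv=cv2.cvtColor(im,cv2.COLOR_BGR2HSV)
    m=(np.hypot(P[...,0]-c[0],P[...,1]-c[1])<R)&(P[...,2]>zlo)&(P[...,2]<zhi)&(hsv[...,1]>100)&((hsv[...,0]<15)|(hsv[...,0]>170))
    return P[m]
def circ(p):
    A=np.c_[2*p[:,:2],np.ones(len(p))]; s=np.linalg.lstsq(A,(p[:,:2]**2).sum(1),rcond=None)[0]
    return s[:2].round(4),np.sqrt(s[2]+s[0]**2+s[1]**2).round(4)
E
python3 - <<'E'
from h import *
for n in("scene","side"):
    p=rim(n,(.4615,.2275)); a=np.degrees(np.arctan2(p[:,1]-.2275,p[:,0]-.4615)); r=np.hypot(p[:,0]-.4615,p[:,1]-.2275)
    print(n,len(p),circ(p),p.min(0).round(4),p.max(0).round(4),np.histogram(a,12,(-180,180))[0]); print(proj([.461,.2677,.069],env.camera_info(n)),proj([.4615,.2735,.08],env.camera_info(n)))
    im,d,i=grab(n);u,v=proj([.461,.2677,.069],i).astype(int);P=world(d,i);print(P[v-12:v+12:3,u].round(3).tolist())
E
```

```text
scene 428 (array([0.4635, 0.2281]), np.float64(0.0418)) [0.4151 0.1826 0.075 ] [0.5107 0.2733 0.0815] [37 42 39 31 37 44 53 54 46 39  6  0]
[423.5 250.4] [427.1 247.8]
[[0.427, 0.242, 0.062], [0.433, 0.246, 0.061], [0.436, 0.249, 0.058], [0.465, 0.267, 0.079], [0.47, 0.272, 0.078], [0.469, 0.272, 0.07], [0.419, 0.246, 0.013], [0.425, 0.251, 0.013]]
side 509 (array([0.4588, 0.2286]), np.float64(0.0418)) [0.4141 0.1815 0.075 ] [0.5048 0.273  0.0818] [44 44 50 31  0  7 37 44 59 68 68 57]
[299.6 282.7] [298.  279.6]
[[0.485, 0.212, 0.045], [0.486, 0.21, 0.036], [0.485, 0.212, 0.031], [0.462, 0.269, 0.078], [0.46, 0.272, 0.074], [0.461, 0.271, 0.066], [0.464, 0.262, 0.052], [0.464, 0.262, 0.045]]
```

Run:
```python
from h import *
im,d,i=grab("side");P=world(d,i)
for v in (255,260,264,266,268,270,272): print(v,P[v,[294,298,302,306,310]].round(3).tolist())
im,d,i=grab("scene"); cv2.imwrite("pics/s2.png",cv2.resize(im[160:300,330:500],None,fx=4,fy=4))
s=env.observe();print(s["tool_pos"],s["joints"],s["gripper_width"])
```

```text
255 [[0.434, 0.354, 0.195], [0.429, 0.353, 0.196], [0.424, 0.351, 0.196], [0.451, 0.266, 0.128], [0.472, 0.192, 0.068]]
260 [[0.464, 0.283, 0.126], [0.457, 0.285, 0.13], [0.451, 0.283, 0.13], [0.451, 0.266, 0.118], [0.471, 0.194, 0.059]]
264 [[0.464, 0.283, 0.118], [0.458, 0.282, 0.119], [0.451, 0.283, 0.123], [0.451, 0.265, 0.109], [0.47, 0.196, 0.051]]
266 [[0.467, 0.277, 0.109], [0.457, 0.284, 0.117], [0.451, 0.284, 0.119], [0.451, 0.266, 0.105], [0.47, 0.197, 0.048]]
268 [[0.492, 0.217, 0.052], [0.487, 0.211, 0.048], [0.452, 0.28, 0.112], [0.477, 0.199, 0.043], [0.469, 0.198, 0.045]]
270 [[0.491, 0.22, 0.049], [0.487, 0.212, 0.045], [0.481, 0.206, 0.042], [0.476, 0.202, 0.04], [0.469, 0.198, 0.04]]
272 [[0.491, 0.22, 0.045], [0.486, 0.215, 0.042], [0.482, 0.205, 0.036], [0.476, 0.201, 0.035], [0.468, 0.2, 0.037]]
[0.46100228 0.26767856 0.06892055] [ 2.73984074e+01 -8.17942092e+00  1.07821520e+02  1.84690238e-03
  8.03630142e+01  1.17463346e+02] 0.0004653922708979495
```

View pics/s2.png

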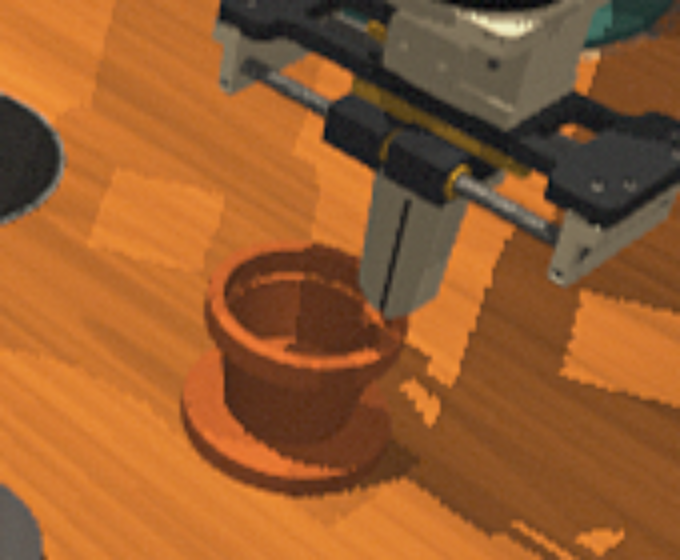

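The scene view shows closed fingertips (crop (385,315)) hovering above the rim's +y edge: the real fingertips are about 37 mm higher than tool_pos reports. I'll measure that offset properly.

```bash
cat >> h.py <<'E'
def tip():
    t=env.observe()["tool_pos"]
    for n in("scene","side"):
        im,d,i=grab(n); P=world(d,i); hsv=cv2.cvtColor(im,cv2.COLOR_BGR2HSV)
        m=(abs(P[...,0]-t[0])<.02)&(abs(P[...,1]-t[1])<.1)&(P[...,2]>t[2]-.05)&(P[...,2]<t[2]+.15)&(hsv[...,1]<70)&(hsv[...,2]>50)
        p=P[m]; print(n,t.round(4),len(p),"zpct",np.percentile(p[:,2],[0,1,3,10]).round(4),"low x,y range",(lambda q:(q.min(0).round(3),q.max(0).round(3)))(p[p[:,2]<np.percentile(p[:,2],1)+.012]))
E
python3 - <<'E'
from h import *
tip()
E
```

```text
scene [0.461  0.2677 0.0689] 407 zpct [0.106  0.1089 0.1117 0.1193] low x,y range (array([0.458, 0.256, 0.106]), array([0.472, 0.284, 0.121]))
side [0.461  0.2677 0.0689] 646 zpct [0.1072 0.1112 0.1151 0.1208] low x,y range (array([0.449, 0.26 , 0.107]), array([0.468, 0.284, 0.123]))
```

{"op": "servo_tool", "data": {
  "deltas": [
    [[0,-0.008,0],0,0],
    [[0,-0.008,0],0,0],
    [[0,-0.008,0],0,0],
    [[0,-0.008,0],0,0],
    [[0,-0.008,0.05],0,0],
    [[0,-0.008,0.1],0,0],
    [[0,-0.008,0.15],0,0],
    [[0,-0.008,0.15],0,0]
  ],
  "squeeze": 25
}}

```text
t: 5.05
tool_pos: [0.4604, 0.2693, 0.03]
eef_rot: [[1.0, -0.001, -0.002], [-0.001, -1.0, -0.001], [-0.002, 0.001, -1.0]]
wrist_force: [-0.2, -0.1, -0.6]
gripper_width: 0.0464
gripper_force: 0.0
```

{"op": "servo_tool", "data": {
  "deltas": [
    [[0,0,0],0,-1],
    [[0,0,0],0,-1],
    [[0,0,0],0,-1],
    [[0,0,0],0,-1],
    [[0,0,0],0,-1],
    [[0,0,0],0,-1]
  ]
}}

```text
t: 5.8
tool_pos: [0.4611, 0.2696, 0.0316]
eef_rot: [[1.0, -0.001, 0.0], [-0.001, -1.0, -0.0], [0.0, 0.0, -1.0]]
wrist_force: [0.1, -2.1, 2.4]
gripper_width: 0.0078
gripper_force: 24.1
```

Run:
```python
from h import *
tip()
for n in("scene","side"):
    p=rim(n,(.461,.228)); print(circ(p),p.min(0).round(4),p.max(0).round(4))
```

```text
scene [0.4611 0.2696 0.0316] 382 zpct [0.0721 0.0735 0.0767 0.0835] low x,y range (array([0.457, 0.254, 0.072]), array([0.473, 0.29 , 0.085]))
side [0.4611 0.2696 0.0316] 529 zpct [0.072  0.0776 0.0789 0.085 ] low x,y range (array([0.449, 0.259, 0.072]), array([0.468, 0.291, 0.089]))
(array([0.4611, 0.231 ]), np.float64(0.0424)) [0.4185 0.1833 0.075 ] [0.5074 0.2904 0.0849]
(array([0.4561, 0.2305]), np.float64(0.0413)) [0.4121 0.1843 0.075 ] [0.4576 0.2779 0.0838]
```

{"op": "servo_tool", "data": {
  "deltas": [
    [[0,0.05,0],0,-1],
    [[0,0.15,0],0,-1],
    [[-0.01,0.25,0],0,-1],
    [[-0.02,0.35,0],0,-1],
    [[-0.03,0.45,0],0,-1],
    [[-0.032,0.556,0],0,-1]
  ]
}}

```text
t: 6.75
tool_pos: [0.4527, 0.1297, 0.0316]
eef_rot: [[1.0, -0.001, 0.0], [-0.001, -1.0, 0.001], [0.0, -0.001, -1.0]]
wrist_force: [1.2, 2.1, 3.3]
gripper_width: 0.0079
gripper_force: 24.2
```

{"op": "servo_tool", "data": {
  "deltas": [
    [[0,0.1,0],0,-1],
    [[-0.01,0.2,0],0,-1],
    [[-0.02,0.3,0],0,-1],
    [[-0.03,0.4,0],0,-1],
    [[-0.032,0.5,0],0,-1],
    [[-0.032,0.556,0],0,-1],
    [[-0.032,0.556,0],0,-1],
    [[-0.032,0.556,0],0,-1]
  ]
}}

```text
t: 7.75
tool_pos: [0.4448, -0.0084, 0.0316]
eef_rot: [[1.0, -0.001, 0.0], [-0.001, -1.0, -0.001], [0.0, 0.001, -1.0]]
wrist_force: [-0.8, -2.8, 6.3]
gripper_width: 0.008
gripper_force: 24.7
```

Run:
```python
from h import *
for n in("scene","side"):
    p=rim(n,(.445,-.05)); print(circ(p),p.min(0).round(4),p.max(0).round(4))
    q=rim(n,(.445,-.05),.008,.018); print("foot",cv2.minEnclosingCircle(q[:,:2].astype(np.float32)),np.percentile(q[:,2],[5,50,95]).round(4))
```

```text
(array([ 0.444, -0.046]), np.float64(0.0423)) [ 0.4093 -0.0929  0.075 ] [0.4909 0.0117 0.0837]
foot ((0.44402098655700684, -0.0490042008459568), 0.05118177458643913) [0.0094 0.0135 0.0164]
(array([ 0.4403, -0.0467]), np.float64(0.0419)) [ 0.395  -0.0955  0.0751] [4.849e-01 2.000e-04 8.470e-02]
foot ((0.4412817060947418, -0.049275193363428116), 0.051464930176734924) [0.0093 0.0137 0.0163]
```

{"op": "servo_tool", "data": {
  "deltas": [
    [[0,0,0],0,0],
    [[0,0,0],0,0],
    [[0,0,0],0,0],
    [[0,0,-0.15],0,0],
    [[0,0,-0.28],0,0],
    [[-0.02,0.25,-0.28],0,0],
    [[-0.02,0.5,-0.28],0,0],
    [[-0.02,0.7,-0.28],0,0],
    [[-0.02,0.7,-0.15],0,0],
    [[-0.02,0.7,0],0,0],
    [[-0.02,0.7,0],0,0],
    [[-0.02,0.7,0],0,0]
  ]
}}

```text
t: 9.45
tool_pos: [0.4401, -0.1834, 0.0329]
eef_rot: [[1.0, -0.001, 0.001], [-0.001, -1.0, -0.0], [0.001, 0.0, -1.0]]
wrist_force: [-0.3, 0.7, 0.1]
gripper_width: 0.0463
gripper_force: 0.0
```

{"op": "servo_tool", "data": {
  "deltas": [
    [[0,0,0],0,-1],
    [[0,0,0],0,-1],
    [[0,0,0],0,-1],
    [[0,0,0],0,-1],
    [[0,0,0],0,-1],
    [[0,0,0],0,-1]
  ]
}}

```text
t: 10.2
tool_pos: [0.4396, -0.1834, 0.0316]
eef_rot: [[1.0, -0.001, 0.0], [-0.001, -1.0, -0.0], [0.0, 0.0, -1.0]]
wrist_force: [-0.5, -0.6, 2.3]
gripper_width: 0.0071
gripper_force: 25.2
```

Run:
```python
from h import *
for n in("scene","side"):
    p=rim(n,(.445,-.05)); print("footed",circ(p),p.min(0).round(4),p.max(0).round(4))
    p=rim(n,(.44,-.226)); print("standing",circ(p),p.min(0).round(4),p.max(0).round(4))
```

```text
footed (array([ 0.4447, -0.0476]), np.float64(0.0419)) [ 0.3971 -0.0956  0.075 ] [ 0.4895 -0.0035  0.0819]
standing (array([ 0.4358, -0.2197]), np.float64(0.043)) [ 0.3933 -0.2678  0.075 ] [ 0.4828 -0.1621  0.0819]
footed (array([ 0.4405, -0.0478]), np.float64(0.042)) [ 0.3951 -0.0947  0.075 ] [ 0.4865 -0.0021  0.0814]
standing (array([ 0.4326, -0.2217]), np.float64(0.042)) [ 0.388  -0.2692  0.0751] [ 0.4775 -0.1713  0.0814]
```

{"op": "servo_tool", "data": {
  "deltas": [
    [[0,0,-0.1],0,-1],
    [[0,0,-0.25],0,-1],
    [[0,0,-0.4],0,-1],
    [[0,-0.2,-0.4],0,-1],
    [[0.014,-0.4,-0.4],0,-1],
    [[0.014,-0.6,-0.4],0,-1],
    [[0.014,-0.706,-0.4],0,-1],
    [[0.014,-0.706,-0.4],0,-1],
    [[0.014,-0.706,-0.4],0,-1]
  ]
}}

```text
t: 11.52
tool_pos: [0.4431, -0.0071, 0.1312]
eef_rot: [[1.0, -0.001, -0.0], [-0.001, -1.0, -0.0], [-0.0, 0.0, -1.0]]
wrist_force: [0.3, -0.4, -2.6]
gripper_width: 0.007
gripper_force: 25.5
```

```bash
cat >> h.py <<'E'
def allp(n,c,R=.07):
    im,d,i=grab(n); P=world(d,i); hsv=cv2.cvtColor(im,cv2.COLOR_BGR2HSV)
    m=(np.hypot(P[...,0]-c[0],P[...,1]-c[1])<R)&(P[...,2]>.02)&(P[...,2]<.25)&(hsv[...,1]>120)&((hsv[...,0]<12)|(hsv[...,0]>170))
    return P[m],im
def fixr(p,r):
    from scipy.optimize import least_squares
    return least_squares(lambda c:np.hypot(p[:,0]-c[0],p[:,1]-c[1])-r,p[:,:2].mean(0),loss="soft_l1",f_scale=.001).x.round(4)
E
python3 - <<'E'
from h import *
print(env.observe()["tool_pos"])
for n in("scene","side"):
    p,im=allp(n,(.443,-.05)); cv2.imwrite(f"pics/n_{n}.png",im[80:300,180:460] if n=="scene" else im[100:300,220:480])
    h=np.histogram(p[:,2],bins=np.arange(.02,.22,.01)); print(h[0])
    t=np.percentile(p[:,2],99.5); print("ztop",t)
    # outer faces: outermost points of bands facing camera
    cam=np.array(env.camera_info(n)["cam_to_world"])[:2,3]
    for nm,lo,hi,r in(("foot band",.066,.076,.046),("up band",t-.013,t-.004,.046)):
        q=p[(p[:,2]>lo)&(p[:,2]<hi)]; c=np.array([.443,-.05]); u=(cam-c)/np.linalg.norm(cam-c)
        for _ in range(4):
            k=q[((q[:,:2]-c)@u>.015)&(abs(np.hypot(*(q[:,:2]-c).T)-r)<.006)]; c=fixr(k,r)
        print(n,nm,len(k),c)
E
```

```text
[ 0.44311148 -0.00708351  0.13116963]
[ 63 102 145 155 147 276  17   9  68  84  80  94 127 150 159 271   1   0
   0]
ztop 0.17921159894371036
scene foot band 124 [ 0.4431 -0.0498]
scene up band 119 [ 0.4386 -0.0474]
[ 86 101 172 204 209 326  24   9  89 103 109 118 143 176 206 332   0   0
   1]
ztop 0.17905062785098894
side foot band 166 [ 0.4413 -0.0507]
side up band 123 [ 0.437  -0.0484]
```

View pics/n_side.png

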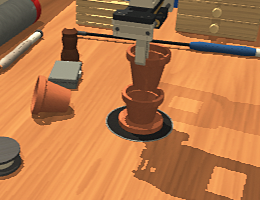

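The side crop shows the standing pot held above the footed pot on the mat (about (148,70) over (140,105)). It is off by about (-4.4, +2.3) mm, so I'll correct that while lowering partway.

{"op": "servo_tool", "data": {
  "deltas": [
    [[0.018,0.009,0],0,-1],
    [[0.018,0.009,0.04],0,-1],
    [[0.018,0.009,0.08],0,-1],
    [[0.018,0.009,0.12],0,-1],
    [[0.018,0.009,0.16],0,-1],
    [[0.018,0.009,0.2],0,-1],
    [[0.018,0.009,0.22],0,-1],
    [[0.018,0.009,0.24],0,-1],
    [[0.018,0.009,0.24],0,-1]
  ]
}}

```text
t: 12.75
tool_pos: [0.4476, -0.009, 0.0712]
eef_rot: [[1.0, -0.001, -0.0], [-0.001, -1.0, 0.0], [-0.0, -0.0, -1.0]]
wrist_force: [0.5, 0.5, -1.5]
gripper_width: 0.0068
gripper_force: 25.5
```

```bash
cat > st.py <<'E'
from h import *
import sys
# args: pairs of band-centre z
print(env.observe()["tool_pos"].round(4))
c0=np.array([float(sys.argv[1]),float(sys.argv[2])])
for n in("scene","side"):
    p,im=allp(n,c0); t=np.percentile(p[:,2],99.5); print(n,"ztop",t.round(4),end=" ")
    cam=np.array(env.camera_info(n)["cam_to_world"])[:2,3]
    for z in [float(a) for a in sys.argv[3:]]:
        z0=t if z==0 else z
        q=p[(p[:,2]>z0-.013)&(p[:,2]<z0-.004)]; c=c0.copy(); u=(cam-c)/np.linalg.norm(cam-c)
        for _ in range(4):
            k=q[((q[:,:2]-c)@u>.015)&(abs(np.hypot(*(q[:,:2]-c).T)-.046)<.007)]; c=fixr(k,.046)
        # tilt of band top face
        w=p[(p[:,2]>z0-.004)&(p[:,2]<z0+.006)&(np.hypot(*(p[:,:2]-c).T)<.047)&(np.hypot(*(p[:,:2]-c).T)>.037)]
        s=np.linalg.lstsq(np.c_[w[:,:2]-c,np.ones(len(w))],w[:,2],rcond=None)[0] if len(w)>20 else [0,0,0]
        print("| top",round(float(z0),4),"c",c,len(k),"slope",np.round(s,3),end=" ")
    print()
E
python3 st.py .443 -.05 .08 0
```

```text
[ 0.4476 -0.009   0.0712]
scene ztop 0.2053 | top 0.08 c [ 0.4427 -0.0497] 110 slope [0.009 0.006 0.079] h.py:33: RuntimeWarning: Mean of empty slice.
  return least_squares(lambda c:np.hypot(p[:,0]-c[0],p[:,1]-c[1])-r,p[:,:2].mean(0),loss="soft_l1",f_scale=.001).x.round(4)
  ret = um.true_divide(
Traceback (most recent call last):
  File "st.py", line 13, in <module>
    k=q[((q[:,:2]-c)@u>.015)&(abs(np.hypot(*(q[:,:2]-c).T)-.046)<.007)]; c=fixr(k,.046)
                                                                           ~~~~^^^^^^^^
  File "h.py", line 33, in fixr
    return least_squares(lambda c:np.hypot(p[:,0]-c[0],p[:,1]-c[1])-r,p[:,:2].mean(0),loss="soft_l1",f_scale=.001).x.round(4)
           ~~~~~~~~~~~~~^^^^^^^^^^^^^^^^^^^^^^^^^^^^^^^^^^^^^^^^^^^^^^^^^^^^^^^^^^^^^^^^^^^^^^^^^^^^^^^^^^^^^^^^^^
ValueError: Initial guess is outside of provided bounds
```

Now the pot top should be at about 0.119; pass that explicitly.

```bash
python3 st.py .443 -.05 .08 .1195
```

```text
[ 0.4478 -0.0091  0.0715]
scene ztop 0.1998 | top 0.08 c [ 0.443  -0.0495] 116 slope [ 0.004 -0.003  0.079] | top 0.1195 c [ 0.4435 -0.0495] 96 slope [0.006 0.007 0.118] 
side ztop 0.1998 | top 0.08 c [ 0.4414 -0.0506] 146 slope [ 0.002 -0.003  0.079] | top 0.1195 c [ 0.4417 -0.0505] 116 slope [0.009 0.003 0.118]
```

{"op": "servo_tool", "data": {
  "deltas": [
    [[0,0,0.008],0,-1],
    [[0,0,0.016],0,-1],
    [[0,0,0.024],0,-1],
    [[0,0,0.03],0,-1],
    [[0,0,0.034],0,-1],
    [[0,0,0.034],0,-1],
    [[0,0,0.034],0,-1]
  ]
}}

```text
t: 13.78
tool_pos: [0.4478, -0.0091, 0.063]
eef_rot: [[1.0, -0.001, 0.0], [-0.001, -1.0, 0.0], [0.0, -0.0, -1.0]]
wrist_force: [0.1, -0.1, -1.6]
gripper_width: 0.0073
gripper_force: 25.5
```

{"op": "servo_tool", "data": {
  "deltas": [
    [[0,0,0.004],0,-1],
    [[0,0,0.006],0,-1],
    [[0,0,0.008],0,-1],
    [[0,0,0.008],0,-1]
  ]
}}

```text
t: 14.28
tool_pos: [0.4483, -0.0089, 0.0617]
eef_rot: [[1.0, -0.001, 0.001], [-0.001, -1.0, 0.0], [0.001, -0.0, -1.0]]
wrist_force: [0.9, 3.1, 6.5]
gripper_width: 0.0068
gripper_force: 25.5
```

{"op": "servo_tool", "data": {
  "deltas": [
    [[0,0,0],0,-0.5],
    [[0,0,0],0,-0.2],
    [[0,0,0],0,-0.2],
    [[0,0,0],0,-0.2],
    [[0,0,-0.1],0,-0.2],
    [[0,0,-0.3],0,0],
    [[0,0,-0.4],0,1],
    [[0,-0.5,-0.4],0,1],
    [[0,-0.5,-0.4],0,1],
    [[0,-0.5,-0.4],0,1]
  ]
}}

```text
t: 15.52
tool_pos: [0.4473, 0.1193, 0.1608]
eef_rot: [[1.0, 0.004, -0.0], [0.004, -1.0, 0.0], [-0.0, -0.0, -1.0]]
wrist_force: [-0.7, -0.6, 0.4]
gripper_width: 0.0821
gripper_force: 0.0
```

```bash
python3 st.py .443 -.05 .08 .11
cat > fa.py <<'E'
from h import *
A=[]
for n in("scene","side"):
    p,im=allp(n,(.655,.0),.1); i=env.camera_info(n)
    im2,d,_=grab(n); P=world(d,i); hsv=cv2.cvtColor(im2,cv2.COLOR_BGR2HSV)
    m=(np.hypot(P[...,0]-.655,P[...,1])<.09)&(P[...,2]>.006)&(P[...,2]<.11)&(hsv[...,1]>120)&((hsv[...,0]<12)|(hsv[...,0]>170))
    A.append(P[m]); print(n,m.sum(),P[m].min(0).round(3),P[m].max(0).round(3))
P=np.vstack(A); np.save("fa.npy",P)
# model: SDF-like residual of outer surface of revolution, unknown base xy and heading
from scipy.optimize import least_squares
te=np.radians(16.5)
def hr(x,P):
    a=np.array([np.cos(te)*np.cos(x[2]),np.cos(te)*np.sin(x[2]),np.sin(te)]); q=P-np.array([x[0],x[1],.026]); h=q@a
    return h,np.linalg.norm(q-np.outer(h,a),axis=1)
def res(x,P):
    h,r=hr(x,P); R=np.where(h<64e-3,.027+h*.1875,.046)
    return r-R
for k,Q in(("scene",A[0]),("side",A[1]),("both",P)):
    x=np.array([.605,.0,0.])
    for _ in range(6):
        h,r=hr(x,Q); sel=(h>.003)&(h<.079)&(abs(res(x,Q))<(.012 if _<3 else .004))
        x=least_squares(res,x,args=(Q[sel],),loss="soft_l1",f_scale=.001).x
    h,_r=hr(x,Q); print(k,x[:2].round(4),np.degrees(x[2]).round(1),sel.sum(),np.median(abs(res(x,Q[sel]))).round(4),np.percentile(h,[.5,99.5]).round(4))
E
python3 fa.py
```

```text
[0.4473 0.1193 0.1608]
scene ztop 0.1105 | top 0.08 c [ 0.4427 -0.05  ] 113 slope [0.007 0.017 0.079] | top 0.11 c [ 0.4435 -0.0492] 117 slope [-0.001  0.002  0.108] 
side ztop 0.1102 | top 0.08 c [ 0.4413 -0.0506] 148 slope [0.009 0.005 0.079] | top 0.11 c [ 0.4419 -0.0504] 155 slope [ 0.001 -0.003  0.109] 
scene 1552 [ 0.604 -0.048  0.006] [0.709 0.042 0.091]
side 1104 [ 0.601 -0.049  0.006] [0.705 0.041 0.091]
scene [ 0.6024 -0.0024] -1.4 421 0.0022 [0.011  0.1049]
side [ 0.6177 -0.034 ] 27.1 887 0.0009 [-0.0019  0.0767]
both [ 0.6193 -0.0331] 28.1 1823 0.0013 [-0.0028  0.0789]
```

The standing pot is home (top at 0.110, axes within 1 mm). The fallen pot's base is at about (0.618, -0.033) with heading about 28°. I'll move over its body with the fingers across its axis.

{"op": "servo_tool", "data": {
  "deltas": [
    [[0.84,0.53,0],-0.233,1],
    [[0.84,0.53,0],-0.233,1],
    [[0.84,0.53,0],-0.233,1],
    [[0.84,0.53,0],-0.233,1],
    [[0.84,0.53,0],-0.233,1],
    [[0.84,0.53,0],-0.233,1],
    [[0.84,0.53,0.2],-0.233,1],
    [[0.84,0.53,0.3],-0.233,1],
    [[0.84,0.53,0.3],-0.233,1]
  ]
}}

```text
t: 16.95
tool_pos: [0.6561, -0.0163, 0.085]
eef_rot: [[0.884, 0.468, -0.002], [0.468, -0.884, 0.0], [-0.002, -0.001, -1.0]]
wrist_force: [-0.5, 1.2, 0.6]
gripper_width: 0.0928
gripper_force: 0.0
```

```bash
python3 - <<'E'
from h import *
a,_,_=grab("scene"); b,_,_=grab("side")
cv2.imwrite("pics/f1.png",np.hstack([cv2.resize(a[140:300,170:330],(400,400)),cv2.resize(b[120:260,200:340],(400,400))]))
E
python3 fa.py
```

```text
scene 1529 [ 0.607 -0.049  0.006] [0.708 0.041 0.092]
side 1100 [ 0.601 -0.048  0.006] [0.705 0.041 0.091]
scene [ 0.6018 -0.0071] -1.2 488 0.0018 [0.0122 0.105 ]
side [ 0.6172 -0.0342] 26.9 900 0.001 [-0.0013  0.0772]
both [ 0.6194 -0.0324] 27.4 1796 0.0014 [-0.0032  0.0786]
```

View pics/f1.png

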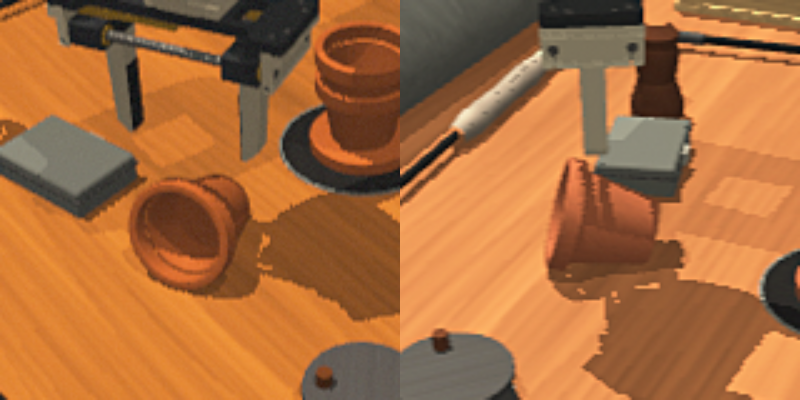

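The fingers straddle the pot from above, at about (130,120)/(250,150) in the scene half, clear of the box and the stack. I'm descending, keeping the force in check.

{"op": "servo_tool", "data": {
  "deltas": [
    [[0.01,-0.01,0.1],0,1],
    [[0.01,-0.01,0.2],0,1],
    [[0.01,-0.01,0.28],0,1],
    [[0.01,-0.01,0.34],0,1],
    [[0.01,-0.01,0.4],0,1],
    [[0.01,-0.01,0.4],0,1]
  ],
  "squeeze": 8
}}

```text
t: 18.0
tool_pos: [0.6583, -0.0134, -0.0151]
eef_rot: [[0.884, 0.468, -0.002], [0.468, -0.884, 0.0], [-0.001, -0.001, -1.0]]
wrist_force: [-1.2, 0.7, 1.0]
gripper_width: 0.0929
gripper_force: 0.0
```

{"op": "servo_tool", "data": {
  "deltas": [
    [[0,0,0],0,-1],
    [[0,0,0],0,-1],
    [[0,0,0],0,-1],
    [[0,0,0],0,-1],
    [[0,0,0],0,-1]
  ]
}}

```text
t: 18.62
tool_pos: [0.6591, -0.0135, -0.0135]
eef_rot: [[0.884, 0.468, 0.001], [0.468, -0.884, -0.0], [0.001, 0.001, -1.0]]
wrist_force: [0.2, -0.1, 5.0]
gripper_width: 0.0736
gripper_force: 8.6
```

{"op": "servo_tool", "data": {
  "deltas": [
    [[0,0,-0.06],0,-1],
    [[0,0,-0.12],0,-1],
    [[0,0,-0.18],0,-1],
    [[0,0,-0.24],0,-1],
    [[0,0,-0.24],0,-1],
    [[0,0,-0.24],0,-1]
  ]
}}

```text
t: 19.38
tool_pos: [0.6585, -0.0134, 0.0455]
eef_rot: [[0.884, 0.468, -0.001], [0.468, -0.884, 0.0], [-0.0, -0.0, -1.0]]
wrist_force: [0.3, -0.1, -2.3]
gripper_width: 0.0736
gripper_force: 8.6
```

Run:
```python
from h import *
a,_,_=grab("scene"); b,_,_=grab("side")
cv2.imwrite("pics/f2.png",np.hstack([cv2.resize(a[140:300,170:330],(400,400)),cv2.resize(b[120:260,200:340],(400,400))]))
```

```text
(no output)
```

View pics/f2.png

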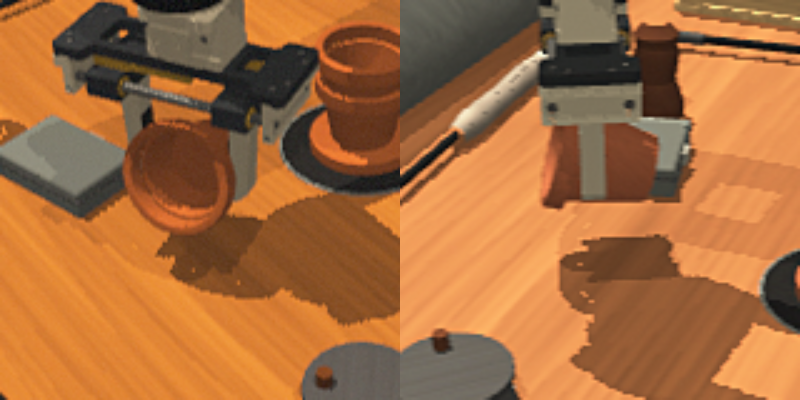

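The pot is lifted, lying about level in the grip (scene half (180,175)) and it did not swing. I'll fit its axis freely.

```bash
cat > ax.py <<'E'
from h import *
import sys
from scipy.optimize import least_squares
# fit axis in the plane of the tool x axis through grip: base pos (3) + heading + elevation
def fitax(g,el0,head=np.radians(28),hg=.05):
    A=[]
    for n in("scene","side"):
        im,d,i=grab(n); P=world(d,i); hsv=cv2.cvtColor(im,cv2.COLOR_BGR2HSV)
        A.append(P[(np.linalg.norm(P-g,axis=-1)<.085)&(P[...,2]>.006)&(hsv[...,1]>120)&((hsv[...,0]<12)|(hsv[...,0]>170))])
    Q=np.vstack(A)
    def ax(x): return np.array([np.cos(x[4])*np.cos(x[3]),np.cos(x[4])*np.sin(x[3]),np.sin(x[4])])
    def hr(x,P):
        q=P-x[:3]; h=q@ax(x); return h,np.linalg.norm(q-np.outer(h,ax(x)),axis=1)
    def res(x,P):
        h,r=hr(x,P); return r-np.where(h<64e-3,.027+h*.1875,.046)
    best=None
    for e in el0:
        x=np.array([0,0,0,head,np.radians(e)]); x[:3]=g-hg*ax(x)
        for k in range(10):
            h,r=hr(x,Q); s=(h>.003)&(h<.079)&(abs(res(x,Q))<(.015 if k<4 else .004))
            if s.sum()<50: break
            x=least_squares(res,x,args=(Q[s],),loss="soft_l1",f_scale=.001).x
        h,_=hr(x,Q)
        print("start",e,"base",x[:3].round(4),"head",np.degrees(x[3]).round(1),"elev",np.degrees(x[4]).round(1),s.sum(),"/",len(Q),np.median(abs(res(x,Q[s]))).round(4),"h",np.percentile(h,[1,99]).round(4))
if __name__=="__main__":
    t=env.observe()["tool_pos"]; g=t+[0,0,.037+.0188]; print(g); fitax(g,[float(a) for a in sys.argv[1:]])
E
python3 ax.py -20 0 15 35
```

```text
[ 0.65837416 -0.01342912  0.10096177]
start -20.0 base [ 0.6119 -0.0381  0.1272] head 30.5 elev -17.0 636 / 2361 0.002 h [0.0111 0.1074]
start 0.0 base [ 0.6234 -0.0276  0.0877] head 26.8 elev 15.3 1391 / 2361 0.0012 h [-0.0079  0.0721]
start 15.0 base [ 0.6234 -0.0288  0.0876] head 28.2 elev 15.3 1443 / 2361 0.0012 h [-0.007   0.0725]
start 35.0 base [ 0.6224 -0.0284  0.0871] head 27.0 elev 15.8 1430 / 2361 0.0012 h [-0.0064  0.0735]
```

{"op": "servo_tool", "data": {
  "deltas": [
    [[0,0,0.06],0,-1],
    [[0,0,0.12],0,-1],
    [[0,0,0.12],0,-1]
  ]
}}

```text
t: 19.95
tool_pos: [0.6576, -0.0133, 0.0136]
eef_rot: [[0.884, 0.468, -0.003], [0.468, -0.884, 0.0], [-0.003, -0.002, -1.0]]
wrist_force: [-0.1, 0.5, -2.8]
gripper_width: 0.0736
gripper_force: 8.5
```

{"op": "servo_tool", "data": {
  "deltas": [
    [[0,0,0],0,-1],
    [[0,0,0],0,-1],
    [[0,0,0],0,-1],
    [[0,0,0],0,-1],
    [[0,0,0],0,-1],
    [[0,0,0],0,-1]
  ],
  "squeeze": 3
}}

```text
t: 20.7
tool_pos: [0.6588, -0.0134, 0.016]
eef_rot: [[0.884, 0.468, 0.0], [0.468, -0.884, -0.0], [0.0, 0.0, -1.0]]
wrist_force: [0.5, 0.4, -1.4]
gripper_width: 0.0654
gripper_force: 2.9
```

```bash
python3 ax.py 15 40 70 89
```

```text
[ 0.65876914 -0.01340459  0.07177446]
start 15.0 base [ 0.6224 -0.0016  0.0841] head 8.5 elev -12.2 926 / 2559 0.002 h [0.0103 0.1108]
start 40.0 base [ 0.6476 -0.0145  0.0377] head 26.5 elev 32.8 1411 / 2559 0.0013 h [-0.0075  0.0726]
start 70.0 base [ 0.6477 -0.0151  0.0384] head 27.6 elev 31.9 1420 / 2559 0.0013 h [-0.0077  0.0726]
start 89.0 base [ 0.6477 -0.0154  0.0387] head 27.7 elev 31.4 1414 / 2559 0.0013 h [-0.0079  0.0728]
```

{"op": "servo_tool", "data": {
  "deltas": [
    [[0,0,0.024],0,-1],
    [[0,0,0.048],0,-1],
    [[-0.03,0,0.048],0,-1],
    [[-0.06,0,0.05],0,-1],
    [[-0.09,0,0.06],0,-1],
    [[-0.12,0,0.072],0,-1],
    [[-0.15,0,0.088],0,-1],
    [[-0.176,0,0.104],0,-1],
    [[-0.176,0,0.104],0,-1]
  ]
}}

```text
t: 21.92
tool_pos: [0.6192, -0.0342, -0.0105]
eef_rot: [[0.884, 0.468, -0.001], [0.468, -0.884, -0.0], [-0.001, -0.0, -1.0]]
wrist_force: [-0.8, -1.4, 1.3]
gripper_width: 0.04
gripper_force: 2.7
```

```bash
python3 ax.py 40 60 85;python3 - <<'E'
from h import *
a,_,_=grab("scene"); b,_,_=grab("side")
cv2.imwrite("pics/f3.png",np.hstack([cv2.resize(a[140:300,170:330],(400,400)),cv2.resize(b[120:260,200:340],(400,400))]))
E
```

```text
[ 0.61923514 -0.03422925  0.0452794 ]
start 40.0 base [ 0.548  -0.0387  0.0194] head 25.8 elev 32.0 33 / 2155 0.0017 h [0.0661 0.146 ]
start 60.0 base [ 0.6383 -0.0184  0.0226] head 23.9 elev 64.5 1476 / 2155 0.0012 h [-0.0112  0.0678]
start 85.0 base [ 0.638  -0.0196  0.0199] head 25.3 elev 64.8 1479 / 2155 0.0011 h [-0.0082  0.0702]
```

View pics/f3.png

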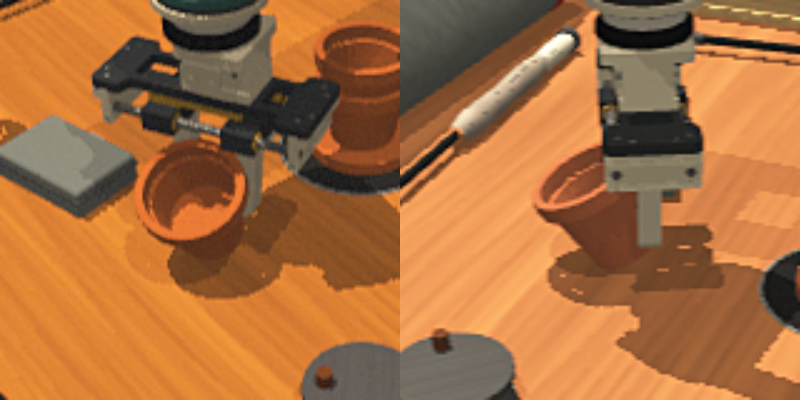

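The pot is now raised to about 65° elevation (mouth up, at (190,200) in the scene half), past its tipping point. I'll lower it a little further and open.

{"op": "servo_tool", "data": {
  "deltas": [
    [[-0.01,0,0.02],0,-1],
    [[-0.02,0,0.04],0,-1],
    [[-0.03,0,0.06],0,-1],
    [[-0.03,0,0.06],0,-0.1],
    [[-0.03,0,0.06],0,0.2],
    [[-0.03,0,0.06],0,1],
    [[-0.03,0,0.06],0,1],
    [[-0.03,0,0.06],0,1]
  ]
}}

```text
t: 23.12
tool_pos: [0.6133, -0.0375, -0.025]
eef_rot: [[0.884, 0.468, 0.0], [0.468, -0.884, 0.0], [0.0, 0.0, -1.0]]
wrist_force: [-0.3, -0.8, -1.3]
gripper_width: 0.0626
gripper_force: 0.2
```

{"op": "servo_tool", "data": {
  "deltas": [
    [[0,0,-0.15],0,1],
    [[0,0,-0.35],0,1],
    [[0,0,-0.5],0,1],
    [[-0.2,0,-0.6],0,0.5],
    [[-0.4,0,-0.6],0,0],
    [[-0.4,0,-0.6],0,0]
  ]
}}

```text
t: 23.88
tool_pos: [0.5234, -0.0853, 0.1258]
eef_rot: [[0.885, 0.466, 0.001], [0.466, -0.885, -0.001], [0.001, 0.001, -1.0]]
wrist_force: [0.8, 0.4, -0.3]
gripper_width: 0.0673
gripper_force: 0.0
```

```bash
python3 st.py .64 -.015 .08; python3 st.py .443 -.05 .08 .11
python3 - <<'E'
from h import *
from ax import fitax
fitax(np.array([.64,-.015,.05]),[85,65,15])
E
```

```text
[ 0.5234 -0.0853  0.1258]
scene ztop 0.0811 | top 0.08 c [ 0.6531 -0.0309] 138 slope [ 0.002 -0.003  0.079] 
side ztop 0.0803 [ 0.5251 -0.0843  0.1253]
scene ztop 0.1103 | top 0.08 c [ 0.4427 -0.0495] 114 slope [0.015 0.016 0.079] | top 0.11 c [ 0.4437 -0.0493] 120 slope [-0.001 -0.001  0.108] 
side ztop 0.1104 | top 0.08 c [ 0.4415 -0.0504] 144 slope [ 0.007 -0.005  0.08 ] | top 0.11 c [ 0.4422 -0.0503] 160 slope [-0.001 -0.001  0.109] 
start 85 base [ 0.6532 -0.0299  0.0067] head 107.4 elev 89.0 1957 / 2625 0.0014 h [0.0015 0.0738]
start 65 base [ 0.6527 -0.0305  0.0067] head 79.8 elev 88.2 1978 / 2625 0.0014 h [0.0017 0.0742]
start 15 base [ 0.5938 -0.025   0.0258] head -0.6 elev 32.5 746 / 2625 0.0019 h [0.0216 0.1144]h.py:33: RuntimeWarning: Mean of empty slice.
  return least_squares(lambda c:np.hypot(p[:,0]-c[0],p[:,1]-c[1])-r,p[:,:2].mean(0),loss="soft_l1",f_scale=.001).x.round(4)
  ret = um.true_divide(
Traceback (most recent call last):
  File "st.py", line 13, in <module>
    k=q[((q[:,:2]-c)@u>.015)&(abs(np.hypot(*(q[:,:2]-c).T)-.046)<.007)]; c=fixr(k,.046)
                                                                           ~~~~^^^^^^^^
  File "h.py", line 33, in fixr
    return least_squares(lambda c:np.hypot(p[:,0]-c[0],p[:,1]-c[1])-r,p[:,:2].mean(0),loss="soft_l1",f_scale=.001).x.round(4)
           ~~~~~~~~~~~~~^^^^^^^^^^^^^^^^^^^^^^^^^^^^^^^^^^^^^^^^^^^^^^^^^^^^^^^^^^^^^^^^^^^^^^^^^^^^^^^^^^^^^^^^^^
ValueError: Initial guess is outside of provided bounds
```

{"op": "servo_tool", "data": {
  "deltas": [
    [[0.628,-0.1,0],0.233,0],
    [[0.628,-0.1,0],0.233,0],
    [[0.628,-0.1,0],0.233,0],
    [[0.628,-0.1,0],0.233,0],
    [[0.628,-0.1,0.1],0.233,0],
    [[0.628,-0.1,0.2],0.233,0],
    [[0.628,-0.1,0.3],0.233,0],
    [[0.628,-0.1,0.375],0.233,0],
    [[0.628,-0.1,0.375],0.233,0]
  ],
  "squeeze": 25
}}

```text
t: 25.3
tool_pos: [0.6511, 0.0111, 0.0298]
eef_rot: [[1.0, -0.001, -0.002], [-0.001, -1.0, 0.0], [-0.002, -0.0, -1.0]]
wrist_force: [-0.3, 0.6, 0.3]
gripper_width: 0.0465
gripper_force: 0.0
```

{"op": "servo_tool", "data": {
  "deltas": [
    [[0,0,0],0,-1],
    [[0,0,0],0,-1],
    [[0,0,0],0,-1],
    [[0,0,0],0,-1],
    [[0,0,0],0,-1],
    [[0,0,0],0,-1]
  ]
}}

```text
t: 26.05
tool_pos: [0.652, 0.0112, 0.0314]
eef_rot: [[1.0, -0.001, 0.0], [-0.001, -1.0, -0.0], [0.0, 0.0, -1.0]]
wrist_force: [-1.5, -0.4, 2.0]
gripper_width: 0.0072
gripper_force: 25.0
```

{"op": "servo_tool", "data": {
  "deltas": [
    [[0,0,-0.12],0,-1],
    [[0,0,-0.3],0,-1],
    [[0,0,-0.5],0,-1],
    [[0,0,-0.52],0,-1],
    [[-0.2,0.079,-0.52],0,-1],
    [[-0.4,0.079,-0.52],0,-1],
    [[-0.6,0.079,-0.52],0,-1],
    [[-0.75,0.079,-0.52],0,-1],
    [[-0.818,0.079,-0.52],0,-1],
    [[-0.818,0.079,-0.52],0,-1],
    [[-0.818,0.079,-0.52],0,-1]
  ]
}}

```text
t: 27.42
tool_pos: [0.4477, -0.0082, 0.1606]
eef_rot: [[1.0, -0.001, -0.001], [-0.001, -1.0, 0.0], [-0.001, -0.0, -1.0]]
wrist_force: [-0.1, 1.0, -1.6]
gripper_width: 0.0071
gripper_force: 25.0
```

```bash
python3 st.py .443 -.05 .11 .21
```

```text
[ 0.4477 -0.0082  0.1606]
scene ztop 0.2088 | top 0.11 c [ 0.4438 -0.0495] 120 slope [-0.005 -0.003  0.109] | top 0.21 c [ 0.4458 -0.0487] 119 slope [0.008 0.014 0.207] 
side ztop 0.2085 | top 0.11 c [ 0.442  -0.0505] 154 slope [ 0.003 -0.003  0.109] | top 0.21 c [ 0.4444 -0.0497] 134 slope [0.01  0.007 0.207]
```

{"op": "servo_tool", "data": {
  "deltas": [
    [[-0.009,0.003,0],0,-1],
    [[-0.009,0.003,0.05],0,-1],
    [[-0.009,0.003,0.09],0,-1],
    [[-0.009,0.003,0.13],0,-1],
    [[-0.009,0.003,0.17],0,-1],
    [[-0.009,0.003,0.2],0,-1],
    [[-0.009,0.003,0.225],0,-1],
    [[-0.009,0.003,0.245],0,-1],
    [[-0.009,0.003,0.26],0,-1],
    [[-0.009,0.003,0.266],0,-1],
    [[-0.009,0.003,0.266],0,-1]
  ]
}}

```text
t: 28.9
tool_pos: [0.4452, -0.009, 0.0947]
eef_rot: [[1.0, -0.001, 0.0], [-0.001, -1.0, -0.0], [0.0, 0.0, -1.0]]
wrist_force: [-0.4, 0.2, -2.2]
gripper_width: 0.0069
gripper_force: 25.0
```

```bash
python3 st.py .443 -.05 .08 .11 .142
```

```text
[ 0.4452 -0.009   0.0947]
scene ztop 0.1438 | top 0.08 c [ 0.4431 -0.0498] 115 slope [0.011 0.014 0.079] | top 0.11 c [ 0.4434 -0.0495] 126 slope [0.012 0.01  0.109] | top 0.142 c [ 0.4432 -0.0495] 110 slope [0.01  0.011 0.141] 
side ztop 0.1449 | top 0.08 c [ 0.441  -0.0506] 144 slope [0.008 0.004 0.079] | top 0.11 c [ 0.4421 -0.0503] 152 slope [0.001 0.006 0.109] | top 0.142 c [ 0.442  -0.0502] 131 slope [0.013 0.008 0.141]
```

Aligned, with about 2.5 mm left to go.

{"op": "servo_tool", "data": {
  "deltas": [
    [[0,0,0.004],0,-1],
    [[0,0,0.008],0,-1],
    [[0,0,0.011],0,-1],
    [[0,0,0.013],0,-1],
    [[0,0,0.013],0,-1]
  ]
}}

```text
t: 29.62
tool_pos: [0.4455, -0.0089, 0.0919]
eef_rot: [[1.0, -0.001, 0.001], [-0.001, -1.0, 0.0], [0.001, -0.0, -1.0]]
wrist_force: [0.9, 3.4, 5.7]
gripper_width: 0.0072
gripper_force: 25.0
```

Contact made; now release, retreat upwards and check.

{"op": "servo_tool", "data": {
  "deltas": [
    [[0,0,0],0,-0.5],
    [[0,0,0],0,-0.2],
    [[0,0,0],0,-0.2],
    [[0,0,0],0,-0.2],
    [[0,0,-0.1],0,-0.2],
    [[0,0,-0.3],0,0],
    [[0,0,-0.4],0,0],
    [[0,-0.5,-0.4],0,0],
    [[0,-0.5,-0.4],0,0],
    [[0,-0.5,-0.4],0,0]
  ]
}}

```text
t: 30.88
tool_pos: [0.4448, 0.1194, 0.1913]
eef_rot: [[1.0, 0.004, -0.0], [0.004, -1.0, 0.0], [-0.0, -0.0, -1.0]]
wrist_force: [-0.3, 0.2, -0.2]
gripper_width: 0.0465
gripper_force: 0.0
```

```bash
python3 st.py .443 -.05 .08 .11 .14
python3 - <<'E'
from h import *
a,_,_=grab("scene"); cv2.imwrite("pics/end.png",a)
E
```

```text
[0.4448 0.1194 0.1913]
scene ztop 0.1404 | top 0.08 c [ 0.443  -0.0497] 120 slope [0.013 0.016 0.079] | top 0.11 c [ 0.4438 -0.0495] 119 slope [0.    0.008 0.109] h.py:33: RuntimeWarning: Mean of empty slice.
  return least_squares(lambda c:np.hypot(p[:,0]-c[0],p[:,1]-c[1])-r,p[:,:2].mean(0),loss="soft_l1",f_scale=.001).x.round(4)
  ret = um.true_divide(
Traceback (most recent call last):
  File "st.py", line 13, in <module>
    k=q[((q[:,:2]-c)@u>.015)&(abs(np.hypot(*(q[:,:2]-c).T)-.046)<.007)]; c=fixr(k,.046)
                                                                           ~~~~^^^^^^^^
  File "h.py", line 33, in fixr
    return least_squares(lambda c:np.hypot(p[:,0]-c[0],p[:,1]-c[1])-r,p[:,:2].mean(0),loss="soft_l1",f_scale=.001).x.round(4)
           ~~~~~~~~~~~~~^^^^^^^^^^^^^^^^^^^^^^^^^^^^^^^^^^^^^^^^^^^^^^^^^^^^^^^^^^^^^^^^^^^^^^^^^^^^^^^^^^^^^^^^^^
ValueError: Initial guess is outside of provided bounds
```

View pics/end.png

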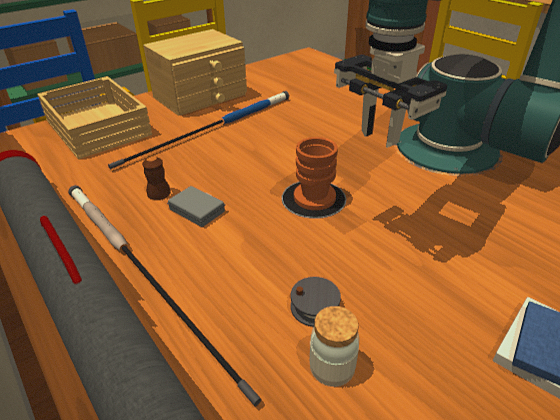

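The stack of three stands upright on the mat at about (316,172), the bystanders are in place and the gripper is clear. One last check of the top band before signing off.

Run:
```python
from h import *
for n in("scene","side"):
    p,_=allp(n,(.443,-.05),.06)
    for z in(.08,.11,.14):
        q=p[(p[:,2]>z-.003)&(p[:,2]<z+.005)]; print(n,z,len(q),((q.min(0)+q.max(0))/2).round(4),np.ptp(q,0).round(4))
    w=p[p[:,2]>.134]; w=w[w[:,2]>.136]; print("slope",np.linalg.lstsq(np.c_[w[:,:2]-w[:,:2].mean(0),np.ones(len(w))],w[:,2],rcond=None)[0].round(3))
```

```text
scene 0.08 196 [ 0.4478 -0.0425  0.081 ] [0.0844 0.0812 0.0079]
scene 0.11 269 [ 0.4498 -0.0431  0.111 ] [0.0815 0.0817 0.0079]
scene 0.14 238 [ 0.4453 -0.0472  0.1393] [0.0913 0.0909 0.0045]
slope [0.001 0.002 0.138]
side 0.08 238 [ 0.4401 -0.0336  0.081 ] [0.0884 0.0598 0.0078]
side 0.11 314 [ 0.4414 -0.043   0.111 ] [0.0902 0.0833 0.0079]
side 0.14 240 [ 0.4418 -0.0492  0.1389] [0.0891 0.0922 0.0037]
slope [-0.001 -0.001  0.138]
```

```bash
python3 -c "
from workcell import env
print(env.sign_off())"
```

```text
the job is handed in; nothing more can be done
None
```

I handed the job in at about 31 s of the 72 s limit: all three pots stand as one upright stack on the mat, each fully home by camera (tops at 80, 110 and 140 mm), but sign-off returned no verdict.

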